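Assemble the chainwheel, spacer and cap on an anchor windlass

TASK

Rebuild the anchor windlass on the bench: put the chainwheel on the shaft, hub up, and feel it round until it drops over the cross-pin and sits fully down on the base; then lay the brass spacer ring on its hub, and last set the knobbed cap over the shaft end, fully down on the spacer. Use light pressure only and force nothing (35 N is too much), let go of everything, and leave the other goods on the bench where they are.

Things in the scene. Friction and masses are not known exactly. Their poses are not given: they have to be found in the camera images.
- seat (a point): Centre of the flat top of the windlass base's round steel seat (80 mm across, 30 mm above the bench; a sprung washer that gives 1 mm per 7 N, 3 mm at most; this point stays); z up along the shaft axis, x along the housing's long side. Here rises the shaft, 16 mm in diameter, 72 mm tall, its top 6 mm tapering to 8 mm.
- base: Windlass base: fixed white housing 150 x 110 x 22 mm, origin 30 mm below the seat. A round cross-pin, 5 mm thick, 48 mm long, goes level through the shaft, its upper side 9 mm above the seat. Shaft and pin are braked, they do not turn, but the pin's direction is NOT measured: within 0.78 rad either side of the housing's x axis.
- wheel_center (a point): Steel chainwheel (first layer), 0.35 to 0.53 kg, 44 mm high: round flange 84 mm across, 20 mm high; above it a square hub 40 x 40 mm, 24 mm high, to grip by; 19 mm bore right through. This point: on the axis, half-way up (22 mm above the underside). x and y are parallel to the hub's sides. It starts hub up.
- wheel: The chainwheel (origin: centre of its underside). Two grooves cross under it, along x and y, 9 mm wide, 13 mm deep. It goes down on the seat only when one lies over the pin within about 0.08 rad (any quarter turn); else it stops on the pin, 9 mm too high. Turned with light pressure, it drops over the pin.
- spacer_center (a point): Brass spacer ring (second layer), 50 mm across, 19 mm bore, 12 mm thick, about 0.13 kg, lying flat; either face up is right. This point is its centre, half-way up (6 mm). It goes on top of the chainwheel's hub.
- cap_center (a point): Aluminium cap (third layer), about 0.22 kg, 44 mm high: a disc 56 mm across, 24 mm high, with a round knob 30 mm across, 20 mm high on top to grip by. Blind bore underneath, 19 mm wide, 18 mm deep, goes over the shaft's end. This point: on the axis, half-way up (22 mm). It starts knob up and finally rests on the spacer.
- spacer: the spacer again (origin: centre of its underside)
- cap: the cap again (origin: centre of its underside)
- bow_shackle: bystander: steel bow shackle, 65 x 60 x 12 mm
- small_shackle: bystander: small steel shackle, 45 x 45 x 9 mm
- grease_jar: bystander: round jar, 56 mm across, 60 mm tall
- wrench: bystander: steel wrench, 170 mm long
- carton: bystander: cardboard carton 70 x 50 x 45 mm
- thin_washer: bystander: small thin steel washer, 34 mm across, 5 mm thick, not part of the windlass
- chain_link: bystander: single steel chain link, 71 x 31 x 9 mm
Not all that is in view belongs to the job. What is shaped like the wheel but purple is not meant.

How it is judged:
By the outcome, as a careful person would: the job done as asked, in the order asked, and still so for the second after the job is handed in, with the robot touching nothing.
It also fails if it takes over 72 s, if anything falls off the work surface, if the arm or the gripper's body presses on something with over 40 N, if the wrist force passes 120 N, or if a joint passes its speed limit or range.

ROBOT

A 6-joint arm with a two-finger parallel gripper is mounted at the origin on the work surface. World frame = base frame: x ahead of the robot, y to its left, z up, the work surface at z = 0. Lengths are in m, angles in rad, forces in N, time in s.
With the tool pointing down it reaches from about 0.25 to 0.775 m from the base axis. Payload 4 kg.
Tool frame: the origin (TCP) lies at the very end of the fingers, on their centre line; the grasp point (between the pads) lies hold_point_z behind it (hold_point_z is the distance from the TCP to the grasp point, in m); z points along the fingers, y is the direction in which the jaws open and shut (so a half turn about z gives the same grasp; the last joint's range is limited). The gripper opens to 94 mm and grips with 3 to 60 N. Pads are 16 mm wide; open, the fingers measure 119 mm over their backs; the gripper's body (75 mm by 177 mm) begins 78 mm behind the grasp point.
Start: joints at [-1.335, 0.087, 1.371, -0, 1.684, -0.103], TCP at [0.183, -0.519, 0.206] pointing down, gripper open.
Joint ranges: [-3.1, 3.1], [-0.76, 2.03], [0.27, 2.55], [-1.08, 4.22], [0.17, 2.65], [-2.57, 2.57]. Speed limits (rad/s): [2.79, 2.79, 3.14, 3.14, 3.14, 3.14].

INTERFACE

Orientations are given as [roll, pitch, yaw] about the fixed x, y, z axes, in that order (R = Rz(yaw) Ry(pitch) Rx(roll)).
In Python, from bench import * gives the robot as it stands.
- The arm moves only by the tool step_arm, never from a script. Its argument "increments" is text: rows parted by semicolons, each of 6 numbers parted by spaces: the shift along the tool's x, y, z in cm, then the turn, a rotation vector about the tool's x, y, z in rad. A call has 1 to 5 rows; each row shifts and turns the commanded pose from where the row before left it, along the tool's axes as they then stand; what a row does not reach is not made up. A row lasts 1/10 s, in which the tool goes at most 50 mm and 8.59 degrees, less where a joint would pass 70% of its speed; a pose out of reach is approached as far as the arm can. A call is refused whole if a number of a shift passes 5 or a number of a turn 0.15, either way. A call with a gripper value outside its range is refused whole. "claw" is the gripper's target within -1 to 1 (shut at 1, half-way at 0, fully open at -1), set as the call begins (left out, the last holds). The fingers move at their own pace and stop on an object; the grip force is fixed at half the most. Time passes only in rows, so rows that do not move let the fingers close. It gives the time, the measured TCP pose, the force and the opening at its end, in the units of the state.
- get_obs(): the state, without advancing time (a new reading comes with each control period).
- snapshot(name): name is "side" or "top"; returns the picture (480x640x3 uint8, red, green, blue); there is no depth.
- calibration(name): a dict with "camera_matrix" (3x3 intrinsics, pixels), "eye" and "orientation" of the camera in the world. Camera axes: x right, y up, looking along -z (the intrinsics and any distortion apply to the point x, -y, -z); pixel columns grow to the right and rows downward; lengths in m; the calibration is good to about 2 mm. A picture is of the moment at which its call begins. calibration takes no time and is no camera call.
- close_job(): hands the job in, once; it reports no verdict.
The state is a dict: "time": time; "joint_positions": joint angles; "qvel": joint speeds; "joint_torque": joint torques, N m; "tool_pos": TCP position; "ee_rot": TCP orientation; "wrist_force": force on the tool from outside, world axes, zero at the start; "wrist_torque": the same for the moment, N m; "width": finger opening in m.
Only numpy, scipy, OpenCV 4.12 (cv2) and the standard library are available. Lean on these libraries where they do the work, as an engineer would, in place of code of your own. Each camera call takes 0.05 s, during which the arm holds its last target. There are 200 camera calls.

## Working session

There is one attempt and no reset: what is moved stays moved. The work goes in short steps, Python scripts to look and compute and a tool call to move; the robot and the scene stay as the last step left them, time stands still between calls to the robot, and variables do not carry over. Pictures are saved under pics/ and viewed, about 8 in all and at most 12, crops included, and the job is handed in when it is done.

Besides the shell and the picture viewer there is one more tool, called after ">>>" by a JSON object that holds its "api" and its "payload". step_arm: Moves the arm, as the interface text tells. Its arguments: {"type":"object","properties":{"increments":{"type":"string"},"claw":{"type":"number"}},"required":["increments"]}

```bash
mkdir -p pics; ls; python3 - <<'E'
from bench import *
import cv2,numpy as np
for n in("top","side"):
    im=snapshot(n); cv2.imwrite(f"pics/{n}0.png",im[:,:,::-1]); c=calibration(n); print(n,c)
print(get_obs())
E
```

```text
pics
top {'camera_matrix': array([[523.96766105,   0.        , 309.39726243],
       [  0.        , 523.96766105, 244.00286343],
       [  0.        ,   0.        ,   1.        ]]), 'eye': array([0.32384049, 0.02363702, 1.15866983]), 'orientation': array([ 0.18892003, -0.01257601, -1.54146686])}
side {'camera_matrix': array([[515.48219639,   0.        , 319.76405266],
       [  0.        , 515.48219639, 240.85393139],
       [  0.        ,   0.        ,   1.        ]]), 'eye': array([0.46126129, 0.67807861, 0.86667879]), 'orientation': array([ 0.69336294,  0.00623152, -3.04326928])}
{'time': 0.1, 'joint_positions': array([-1.33510097e+00,  8.79091495e-02,  1.37204293e+00, -1.51455369e-05,
        1.68362246e+00, -1.03108224e-01]), 'qvel': array([-0.00247357, -0.00242478, -0.00322249, -0.00041959,  0.00132257,
        0.00021668]), 'joint_torque': array([ 9.80891127e-04, -3.41253841e+01, -3.03300583e+01,  7.20105437e-02,
        3.04255367e-02, -9.60844545e-05]), 'tool_pos': array([ 0.18267098, -0.51826923,  0.20443643]), 'ee_rot': array([-3.13961974e+00, -1.89014270e-04,  3.38801707e-01]), 'wrist_force': array([ 0.08258693, -0.07442639, -0.04732233]), 'wrist_torque': array([ 0.00417568,  0.01600234, -0.03847011]), 'width': 0.0937333173082941}
```

View pics/top0.png

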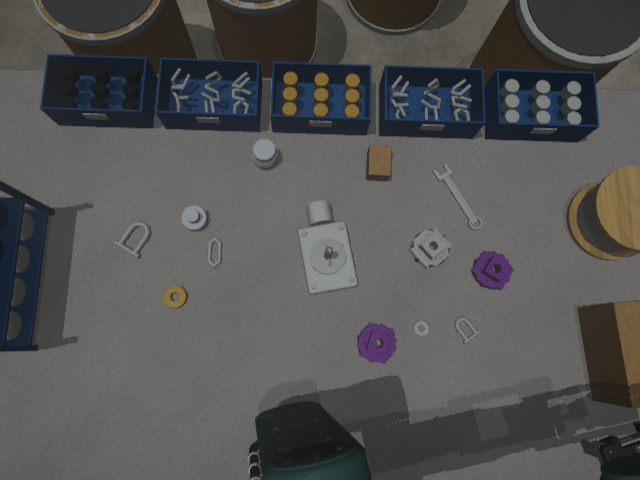

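View pics/side0.png

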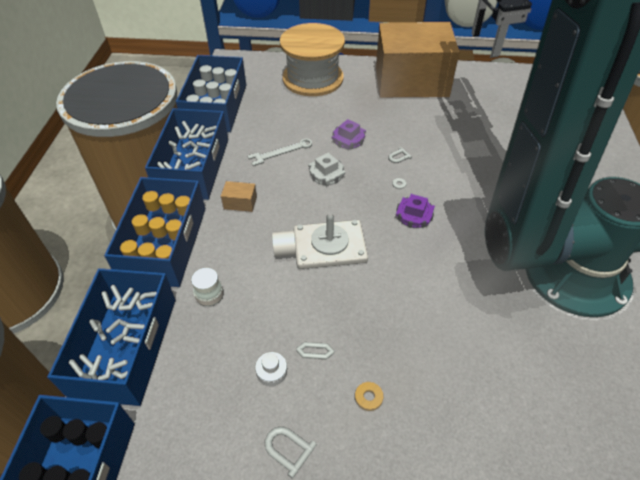

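The steel chainwheel is at top px (431,247). The look-alikes at (492,270) and (377,343) are purple, so they are out. The brass ring at (175,296) is the spacer; the washer at (421,328) is small and steel. The disc with a knob at (194,217) is the cap, and the tall plain cylinder at (264,153) is the jar. The base is at (328,255). I'll confirm these in one enlarged crop.

```bash
cat > h.py <<'E'
import numpy as np, cv2
from scipy.spatial.transform import Rotation as Ro
from bench import *
def cam(n):
    c=calibration(n); return c["camera_matrix"],np.array(c["eye"]),Ro.from_euler("xyz",c["orientation"]).as_matrix()
def ray(n,u,v):
    K,e,R=cam(n); d=R@np.array([(u-K[0,2])/K[0,0],-(v-K[1,2])/K[1,1],-1]); return e,d
def onz(n,u,v,z):
    e,d=ray(n,u,v); return e+d*(z-e[2])/d[2]
def pix(n,P):
    K,e,R=cam(n); p=R.T@(np.array(P)-e); return np.array([K[0,2]-K[0,0]*p[0]/p[2],K[1,2]+K[1,1]*p[1]/p[2]])
def crop(im,u,v,w,s):
    return cv2.resize(im[v-w:v+w,u-w:u+w],(s,s),interpolation=cv2.INTER_CUBIC)
E
python3 - <<'E'
from h import *
t=cv2.imread("pics/top0.png");s=cv2.imread("pics/side0.png")
A=np.hstack([crop(t,431,247,28,266),crop(t,328,257,36,266),crop(t,194,217,22,266)])
B=np.hstack([crop(s,326,168,28,266),crop(s,330,240,44,266),crop(t,175,296,22,266)])
cv2.imwrite("pics/c1.png",np.vstack([A,B]))
for n,u,v,z in [("top",431,247,.022),("side",326,168,.022),("top",328,257,.03),("side",330,240,.03),("top",194,217,.044),("side",271,366,.03),("top",175,296,.012),("side",369,396,.012)]: print(n,u,v,onz(n,u,v,z).round(4))
E
```

```text
top 431 247 [ 0.5433 -0.2535  0.022 ]
side 326 168 [ 0.5429 -0.2489  0.022 ]
top 328 257 [ 0.5124 -0.0257  0.03  ]
side 330 240 [ 0.5134 -0.0177  0.03  ]
top 194 217 [0.5893 0.2693 0.044 ]
side 271 366 [0.592  0.2792 0.03  ]
top 175 296 [0.4188 0.3051 0.012 ]
side 369 396 [0.4177 0.3099 0.012 ]
```

View pics/c1.png

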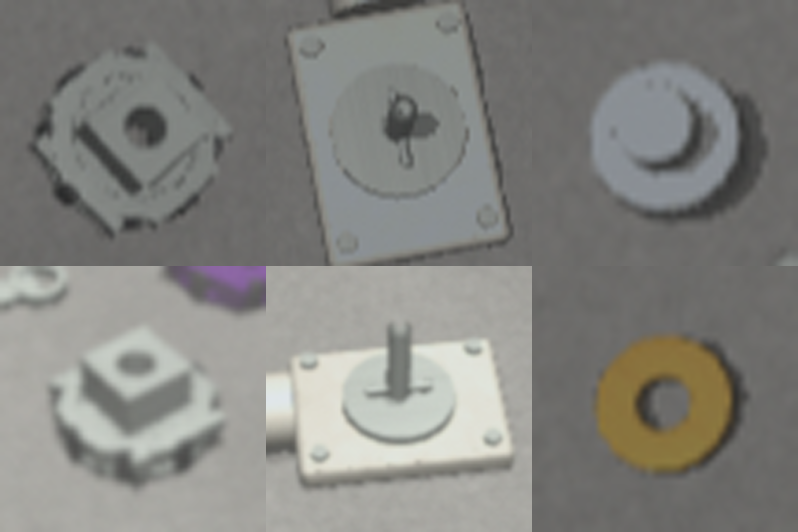

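```bash
python3 - <<'E'
from h import *
t=cv2.imread("pics/top0.png");s=cv2.imread("pics/side0.png")
def ell(n,im,mask,u,v,w,z,lab):
    m=np.zeros_like(mask);m[v-w:v+w,u-w:u+w]=mask[v-w:v+w,u-w:u+w]
    c=max(cv2.findContours(m,cv2.RETR_EXTERNAL,cv2.CHAIN_APPROX_NONE)[0],key=cv2.contourArea)
    # contour to world plane then min circle
    P=np.array([onz(n,*p[0],z)[:2] for p in c]);(a,b),r=cv2.minEnclosingCircle((P*1000).astype(np.float32))
    e=cv2.fitEllipse(c); print(lab,n,"circ",round(a,1),round(b,1),"r",round(r,1),"ell",np.round(e[0],1),(onz(n,*e[0],z)*1000).round(1))
for n,im,pos in(("top",t,(175,296)),("side",s,(369,396))):
    h=cv2.cvtColor(im,cv2.COLOR_BGR2HSV); ell(n,im,cv2.inRange(h,(10,90,60),(35,255,255)),*pos,24,.006,"spacer")
# hub corners and others from crop readings
def rd(n,pts,u,v,w,z,lab):
    P=np.array([onz(n,u-w+x*2*w/266,v-w+y*2*w/266,z) for x,y in pts])*1000
    print(lab,n,P[:,:2].round(1).tolist(),"mean",P.mean(0).round(1))
    if len(P)==4:
        print("  edges",[round(float(np.degrees(np.arctan2(*(P[(i+1)%4]-P[i])[1::-1]))%90),1) for i in range(4)],[round(float(np.linalg.norm(P[(i+1)%4]-P[i])),1) for i in range(4)])
rd("side",[(83,99),(145,62),(190,101),(130,136)],326,168,28,.044,"hubtop")
rd("side",[(138,98)],326,168,28,.044,"bore")
rd("top",[(145,126)],431,247,28,.044,"bore")
rd("side",[(133,59)],330,240,44,.102,"shafttop")
rd("top",[(139,101)],328,257,36,.102,"shafttop")
rd("side",[(133,133)],330,240,44,.03,"seat")
rd("top",[(133,131)],328,257,36,.03,"seat")
rd("side",[(98,124),(167,120)],330,240,44,.0365,"pin ends")
rd("side",[(26,90),(220,76),(246,198),(32,212)],330,240,44,.022,"housing")
rd("top",[(24,36),(192,2),(245,234),(62,266)],328,257,36,.022,"housing")
for n,im in(("top",t),("side",s)):
    for lab,p in(("cap",(194,217) if n=="top" else (271,366)),):
        c=im[p[1],p[0]];print(n,lab,c)
E
```

```text
spacer top circ 418.3 307.5 r 24.6 ell [174.5 296.4] [418.3 307.6   6. ]
spacer side circ 418.2 306.0 r 25.1 ell [368.6 395.5] [418.  306.4   6. ]
hubtop side [[568.0, -247.5], [539.5, -278.3], [514.4, -250.9], [542.0, -222.5]] mean [ 541.  -249.8   44. ]
  edges [47.2, 42.4, 45.9, 46.0] [42.0, 37.1, 39.6, 36.1]
bore side [[540.6, -250.8]] mean [ 540.6 -250.8   44. ]
bore top [[542.5, -253.7]] mean [ 542.5 -253.7   44. ]
shafttop side [[514.4, -21.7]] mean [514.4 -21.7 102. ]
shafttop top [[518.5, -25.5]] mean [518.5 -25.5 102. ]
seat side [[513.4, -17.7]] mean [513.4 -17.7  30. ]
seat top [[513.6, -25.7]] mean [513.6 -25.7  30. ]
pin ends side [[538.0, -18.2], [490.4, -26.3]] mean [514.2 -22.2  36.5]
housing side [[594.3, -57.5], [455.5, -84.0], [432.3, 26.0], [576.1, 51.4]] mean [514.5 -16.   22. ]
  edges [10.8, 11.9, 10.0, 9.5] [141.4, 112.4, 146.0, 110.4]
housing top [[570.7, 40.8], [594.9, -59.8], [455.4, -93.5], [433.3, 13.9]] mean [513.6 -24.7  22. ]
  edges [13.5, 13.6, 11.7, 11.1] [103.5, 143.5, 109.6, 140.0]
top cap [149 143 138]
side cap [234 232 226]
```

```bash
cat >> h.py <<'E'
def to(x,y,z,yawdeg):
    "tool-frame displacement (cm) + turn about tool z to reach target from measured pose"
    o=get_obs(); R=Ro.from_euler("xyz",o["ee_rot"]); d=R.inv().apply(np.array([x,y,z])-o["tool_pos"])*100
    w=(R.inv()*Ro.from_euler("xyz",[np.pi,0,np.radians(yawdeg)])).as_rotvec()
    print("shift cm",d.round(2),"turn",w.round(3),"t",round(o["time"],2))
E
python3 -c "
from h import *
import bench
print([k for k in dir(bench) if not k.startswith('_')], getattr(bench,'hold_point_z',None))
to(.5415,-.252,.17,45.5)"
```

```text
['IKError', 'calibration', 'close_job', 'get_obs', 'hold_point_z', 'snapshot'] 0.0188
shift cm [ 42.69 -13.18   3.48] turn [-0.002 -0.001 -0.455] t 0.1
```

>>> {"api": "step_arm", "payload": {"increments": "4.2 -1.3 0.2 0 0 0;4.2 -1.3 0.2 0 0 0;4.2 -1.3 0.2 0 0 0;4.2 -1.3 0.2 0 0 0;4.2 -1.3 0.2 0 0 0", "claw": -1}}

```text
time: 0.6
tool_pos: [0.3602, -0.3862, 0.1949]
ee_rot: [-3.141, 0.0, 0.338]
wrist_force: [-0.1, -0.7, 0.3]
width: 0.0939
```

>>> {"api": "step_arm", "payload": {"increments": "4.2 -1.3 0.2 0 0 0;4.2 -1.3 0.2 0 0 0;4.2 -1.3 0.2 0 0 0;4.2 -1.3 0.2 0 0 0;4.2 -1.3 0.2 0 0 0"}}

```text
time: 1.1
tool_pos: [0.5367, -0.2551, 0.1848]
ee_rot: [-3.141, 0.001, 0.339]
wrist_force: [0.2, -1.1, 0.1]
width: 0.0944
```

>>> {"api": "step_arm", "payload": {"increments": "0 0 0 0 0 -0.15;0 0 0 0 0 -0.15;0 0 0 0 0 -0.15;0 0 0 0 0 0;0 0 0 0 0 0"}}

```text
time: 1.6
tool_pos: [0.5355, -0.2565, 0.185]
ee_rot: [-3.141, 0.0, 0.786]
wrist_force: [0.7, -0.1, 0.9]
width: 0.0937
```

```bash
python3 - <<'E'
from h import *
to(.5415,-.252,.17,45.5); print(get_obs()["tool_pos"],get_obs()["ee_rot"])
for n in("top","side"):
    im=snapshot(n)[:,:,::-1]; cv2.imwrite(f"pics/{n}1.png",im)
t=cv2.imread("pics/top1.png");s=cv2.imread("pics/side1.png")
cv2.imwrite("pics/c2.png",np.hstack([crop(t,431,240,60,400),crop(s,326,150,70,400)]))
E
```

```text
shift cm [0.74 0.11 1.5 ] turn [-0.001  0.    -0.009] t 1.6
[ 0.53552683 -0.25650303  0.18501914] [-3.14087903e+00  2.53657764e-04  7.85589753e-01]
```

View pics/c2.png

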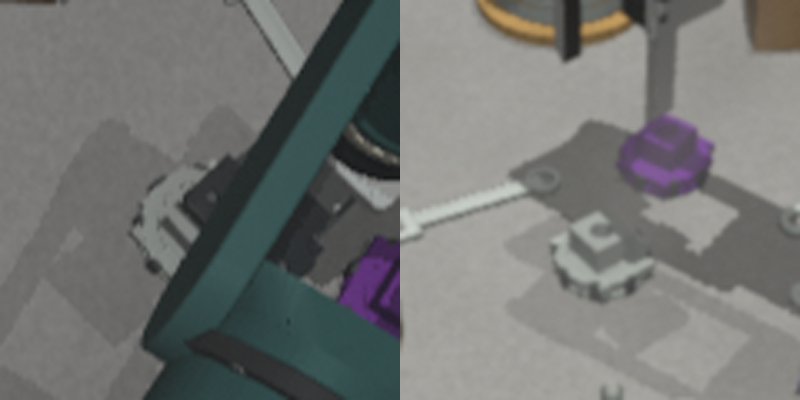

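The side crop shows the wheel hub in front of and below the open fingers, as planned. I'll correct xy and descend.

>>> {"api": "step_arm", "payload": {"increments": "0.7 0.1 2.5 0 0 -0.009;0 0 3.5 0 0 0;0 0 3.5 0 0 0;0 0 3 0 0 0;0 0 0 0 0 0"}}

```text
time: 2.2
tool_pos: [0.5377, -0.2504, 0.0549]
ee_rot: [-3.131, 0.003, 0.796]
wrist_force: [-1.3, -0.5, -0.3]
width: 0.0939
```

```bash
python3 - <<'E'
from h import *
to(.5415,-.252,.023,45.5)
s=snapshot("side")[:,:,::-1].copy(); cv2.imwrite("pics/side2.png",s)
cv2.imwrite("pics/c3.png",crop(s,326,150,50,600)); o=get_obs(); R=Ro.from_euler("xyz",o["ee_rot"]).as_matrix()
for y in(-.047,.047):
    P=o["tool_pos"]+R@[0,y,0]; p=pix("side",P); print(p,(p-[276,100])*6)
E
```

```text
shift cm [0.16 0.41 3.18] turn [-0.011  0.003  0.002] t 2.2
[340.72178181 166.092661  ] [388.33069086 396.55596598]
[314.84480776 146.1434126 ] [233.06884656 276.86047562]
```

View pics/c3.png

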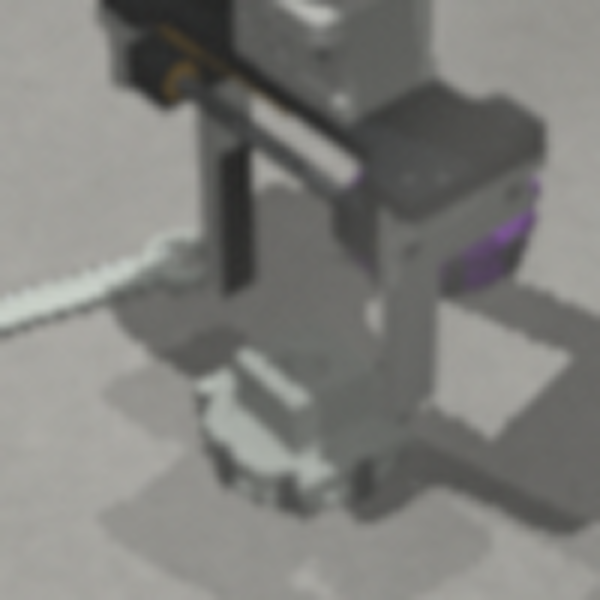

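>>> {"api": "step_arm", "payload": {"increments": "0 0.4 1.5 0 0 0;0 0 1.7 0 0 0;0 0 0 0 0 0;0 0 0 0 0 0"}}

```text
time: 2.65
tool_pos: [0.5449, -0.2556, 0.0296]
ee_rot: [3.14, -0.0, 0.797]
wrist_force: [0.9, -0.0, -1.0]
width: 0.0941
```

```bash
python3 -c "
from h import *
to(.542,-.2535,.023,45.5)"
```

```text
shift cm [-0.05 -0.36  0.66] turn [ 0.002 -0.     0.003] t 2.65
```

>>> {"api": "step_arm", "payload": {"increments": "0 -0.3 0.65 0 0 0;0 0 0 0 0 0;0 0 0 0 0 0"}}

```text
time: 2.95
tool_pos: [0.5422, -0.253, 0.0224]
ee_rot: [3.141, -0.0, 0.798]
wrist_force: [-0.5, 0.1, -0.6]
width: 0.0942
```

>>> {"api": "step_arm", "payload": {"increments": "0 0 0 0 0 0;0 0 0 0 0 0;0 0 0 0 0 0;0 0 0 0 0 0;0 0 0 0 0 0", "claw": 1}}

```text
time: 3.45
tool_pos: [0.5421, -0.253, 0.022]
ee_rot: [3.142, 0.0, 0.798]
wrist_force: [0.8, -0.6, 0.7]
width: 0.0574
```

>>> {"api": "step_arm", "payload": {"increments": "0 0 0 0 0 0;0 0 0 0 0 0;0 0 0 0 0 0;0 0 0 0 0 0;0 0 0 0 0 0"}}

```text
time: 3.95
tool_pos: [0.5423, -0.2532, 0.022]
ee_rot: [3.141, -0.0, 0.798]
wrist_force: [1.4, -0.3, -0.7]
width: 0.0403
```

>>> {"api": "step_arm", "payload": {"increments": "0 0 0 0 0 0;0 0 -2.5 0 0 0;0 0 -3.5 0 0 0;0 0 -4 0 0 0;0 0 -3.5 0 0 0"}}

```text
time: 4.45
tool_pos: [0.5409, -0.2523, 0.1568]
ee_rot: [-3.138, 0.001, 0.798]
wrist_force: [0.6, 0.2, -4.9]
width: 0.0401
```

>>> {"api": "step_arm", "payload": {"increments": "0 0 0 0 0 0.12;0 0 0 0 0 0.12;0 0 0 0 0 0.12;0 0 0 0 0 0.12;0 0 0 0 0 0.14"}}

```text
time: 4.95
tool_pos: [0.5407, -0.2521, 0.1548]
ee_rot: [-3.138, 0.004, 0.172]
wrist_force: [-0.3, 0.4, -4.8]
width: 0.0402
```

```bash
python3 -c "
from h import *
to(.515,-.0255,.155,9.7);print(get_obs()['wrist_force'],get_obs()['width'],get_obs()['ee_rot'])"
```

```text
shift cm [  1.35 -22.77   0.05] turn [-0.003  0.004  0.003] t 4.95
[-0.31696818  0.41465898 -4.79854396] 0.04015142767355234 [-3.13827579  0.00383569  0.17235287]
```

>>> {"api": "step_arm", "payload": {"increments": "0.23 -2 0 0 0 0;0.23 -4 0 0 0 0;0.23 -4 0 0 0 0;0.23 -4 0 0 0 0;0.23 -4 0 0 0 0"}}

```text
time: 5.45
tool_pos: [0.5197, -0.0711, 0.1555]
ee_rot: [-3.139, 0.003, 0.18]
wrist_force: [0.7, 0.7, -4.4]
width: 0.0402
```

>>> {"api": "step_arm", "payload": {"increments": "0.2 -3.2 0 0 0 0;0 -1.5 0 0 0 0;0 0 0 0 0 0;0 0 0 0 0 0"}}

```text
time: 5.85
tool_pos: [0.5149, -0.0276, 0.1565]
ee_rot: [3.141, 0.001, 0.179]
wrist_force: [-0.2, -0.5, -4.2]
width: 0.0404
```

```bash
python3 - <<'E'
from h import *
to(.515,-.0255,.155,9.7)
t=snapshot("top")[:,:,::-1].copy();s=snapshot("side")[:,:,::-1].copy()
cv2.imwrite("pics/top3.png",t);cv2.imwrite("pics/side3.png",s)
cv2.imwrite("pics/c4.png",np.hstack([crop(t,328,245,50,400),crop(s,330,210,60,400)]))
E
```

```text
shift cm [ 0.05 -0.2   0.15] turn [0.001 0.001 0.009] t 5.85
```

View pics/c4.png

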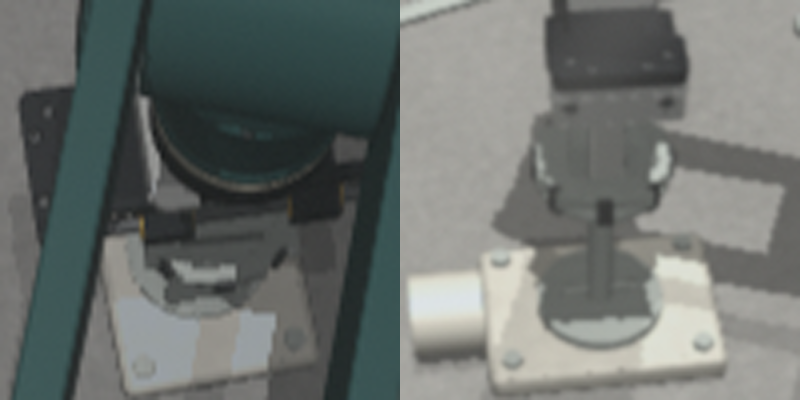

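The side crop shows the wheel at x≈601, in line with the shaft at x≈600. I'll lower it onto the taper.

>>> {"api": "step_arm", "payload": {"increments": "0 -0.2 1 0 0 0;0 0 1 0 0 0;0 0 1 0 0 0;0 0 0.7 0 0 0;0 0 0 0 0 0"}}

```text
time: 6.45
tool_pos: [0.5136, -0.0252, 0.1178]
ee_rot: [-3.14, 0.004, 0.177]
wrist_force: [-0.7, 1.0, -5.3]
width: 0.0401
```

```bash
python3 -c "
from h import *
to(.515,-.0255,.110,9.7);o=get_obs();print(o['wrist_force'],o['wrist_torque'])"
```

```text
shift cm [0.14 0.05 0.78] turn [-0.001  0.004  0.008] t 6.45
[-0.6910091   1.01703416 -5.28521651] [-0.01122984 -0.019128   -0.07631954]
```

>>> {"api": "step_arm", "payload": {"increments": "0.1 0 0.8 0 0 0;0 0 0.8 0 0 0;0 0 0 0 0 0"}}

```text
time: 6.75
tool_pos: [0.5148, -0.0248, 0.1024]
ee_rot: [-3.141, 0.003, 0.178]
wrist_force: [-1.4, -0.3, -5.6]
width: 0.0404
```

>>> {"api": "step_arm", "payload": {"increments": "0 0 0.8 0 0 0;0 0 0.8 0 0 0;0 0 0.6 0 0 0;0 0 0 0 0 0"}}

```text
time: 7.15
tool_pos: [0.5148, -0.0249, 0.0804]
ee_rot: [-3.141, 0.003, 0.178]
wrist_force: [-0.4, 0.1, -4.8]
width: 0.0398
```

>>> {"api": "step_arm", "payload": {"increments": "0 0 0.8 0 0 0;0 0 0.8 0 0 0;0 0 0 0 0 0"}}

```text
time: 7.45
tool_pos: [0.5146, -0.0249, 0.0642]
ee_rot: [-3.141, 0.003, 0.178]
wrist_force: [0.4, 0.6, -4.7]
width: 0.0403
```

>>> {"api": "step_arm", "payload": {"increments": "0 0 0.2 0 0 0;0 0 0.2 0 0 0;0 0 0 0 0 0"}}

```text
time: 7.75
tool_pos: [0.5158, -0.025, 0.0619]
ee_rot: [3.142, 0.0, 0.178]
wrist_force: [0.4, 0.6, -5.3]
width: 0.0402
```

>>> {"api": "step_arm", "payload": {"increments": "0 0 0.2 0 0 0;0 0 0 0 0 0;0 0 0 0 0 0"}}

```text
time: 8.05
tool_pos: [0.5159, -0.025, 0.06]
ee_rot: [3.142, -0.0, 0.178]
wrist_force: [0.3, 0.3, -5.2]
width: 0.0402
```

>>> {"api": "step_arm", "payload": {"increments": "0 0 0.1 0 0 0;0 0 0 0 0 0;0 0 0 0 0 0"}}

```text
time: 8.35
tool_pos: [0.5159, -0.0249, 0.059]
ee_rot: [-3.141, -0.0, 0.178]
wrist_force: [0.1, 0.9, -4.1]
width: 0.0402
```

>>> {"api": "step_arm", "payload": {"increments": "0 0 0.1 0 0 0;0 0 0 0 0 0;0 0 0 0 0 0"}}

```text
time: 8.65
tool_pos: [0.5158, -0.0248, 0.0579]
ee_rot: [-3.141, -0.0, 0.178]
wrist_force: [-0.0, 0.7, -4.7]
width: 0.0402
```

>>> {"api": "step_arm", "payload": {"increments": "0 0 0.1 0 0 0;0 0 0 0 0 0;0 0 0 0 0 0"}}

```text
time: 8.95
tool_pos: [0.5158, -0.0249, 0.0569]
ee_rot: [-3.141, 0.0, 0.178]
wrist_force: [0.4, 1.9, -4.5]
width: 0.0402
```

>>> {"api": "step_arm", "payload": {"increments": "0 0 0.2 0 0 0;0 0 0 0 0 0;0 0 0.1 0 0 0;0 0 0 0 0 0"}}

```text
time: 9.35
tool_pos: [0.5158, -0.0249, 0.0538]
ee_rot: [-3.141, 0.0, 0.178]
wrist_force: [0.8, 1.7, -4.8]
width: 0.0399
```

>>> {"api": "step_arm", "payload": {"increments": "0 0 0.1 0 0 0;0 0 0 0 0 0;0 0 0 0 0 0"}}

```text
time: 9.65
tool_pos: [0.5158, -0.0249, 0.0529]
ee_rot: [-3.141, 0.0, 0.178]
wrist_force: [-0.4, 2.4, -5.2]
width: 0.0401
```

>>> {"api": "step_arm", "payload": {"increments": "0 0 0.1 0 0 0;0 0 0 0 0 0;0 0 0 0 0 0"}}

```text
time: 9.95
tool_pos: [0.5158, -0.0249, 0.0519]
ee_rot: [-3.142, -0.0, 0.178]
wrist_force: [-0.0, 2.7, -3.6]
width: 0.0402
```

Through the pin level without resistance; contact with the sprung seat is beginning. A little more, then release.

>>> {"api": "step_arm", "payload": {"increments": "0 0 0.1 0 0 0;0 0 0 0 0 0;0 0 0 0 0 0"}}

```text
time: 10.25
tool_pos: [0.5159, -0.0249, 0.0513]
ee_rot: [-3.142, -0.0, 0.178]
wrist_force: [-1.4, 3.5, -2.5]
width: 0.0404
```

>>> {"api": "step_arm", "payload": {"increments": "0 0 0 0 0 0;0 0 0 0 0 0;0 0 0 0 0 0;0 0 0 0 0 0;0 0 0 0 0 0", "claw": -0.5}}

```text
time: 10.75
tool_pos: [0.5161, -0.0253, 0.0512]
ee_rot: [3.141, -0.001, 0.178]
wrist_force: [-0.3, -0.2, 0.1]
width: 0.0705
```

>>> {"api": "step_arm", "payload": {"increments": "0 0 -2 0 0 0;0 0 -4 0 0 0;0 0 -4 0 0 0;0 0 -2 0 0 0;0 0 0 0 0 0"}}

```text
time: 11.25
tool_pos: [0.5182, -0.0255, 0.1754]
ee_rot: [3.138, -0.008, 0.178]
wrist_force: [0.1, 0.9, 0.5]
width: 0.07
```

```bash
python3 - <<'E'
from h import *
s=snapshot("side")[:,:,::-1].copy();cv2.imwrite("pics/side4.png",s)
cv2.imwrite("pics/c5.png",crop(s,330,225,50,500))
to(.4183,.307,.16,90)
for P in[(.515,-.025,.074),(.515,-.025,.102),(.515,-.025,.083)]: print(P,(pix("side",P)-[280,175])*5)
# cap from top: bright blob
t=cv2.imread("pics/top0.png")
for n,f,c0,w in(("top","pics/top0.png",(194,217),22),("side","pics/side0.png",(271,366),30)):
    im=cv2.imread(f);g=cv2.cvtColor(im,cv2.COLOR_BGR2GRAY);u,v=c0;m=np.zeros_like(g);r=g[v-w:v+w,u-w:u+w]
    th,b=cv2.threshold(r,0,255,cv2.THRESH_OTSU);c=max(cv2.findContours(b,cv2.RETR_EXTERNAL,cv2.CHAIN_APPROX_NONE)[0],key=cv2.contourArea)+np.array([u-w,v-w])
    x,y,ww,hh=cv2.boundingRect(c);e=cv2.fitEllipse(c);print(n,th,(x,y,ww,hh),e,(onz(n,*e[0],.022)*1000).round(1),(onz(n,*e[0],.012)*1000).round(1))
E
```

```text
shift cm [ -3.82 -34.45   1.18] turn [ 0.004 -0.002 -1.393] t 11.3
(0.515, -0.025, 0.074) [248.60681554 242.63696292]
(0.515, -0.025, 0.102) [249.20610404 196.43101679]
(0.515, -0.025, 0.083) [248.79677136 227.99111469]
top 121.0 (182, 205, 24, 24) ((193.31166076660156, 216.83175659179688), (22.92791748046875, 23.64693832397461), 63.43778610229492) [594.8 275.7  22. ] [597.2 277.9  12. ]
side 193.0 (255, 352, 31, 29) ((270.49078369140625, 365.89385986328125), (27.700271606445312, 30.30597496032715), 65.07954406738281) [594.1 275.2  22. ] [595.7 270.5  12. ]
```

View pics/c5.png

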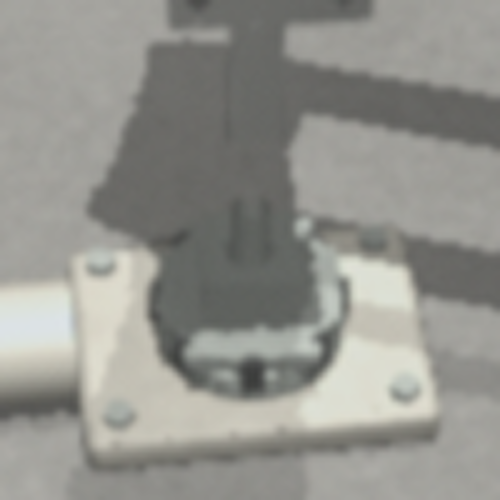

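The wheel is down: its flange sits on the seat disc, and it passed the pin level with no force. Next is the spacer, which is round, so I keep the present yaw.

>>> {"api": "step_arm", "payload": {"increments": "-0.4 -2.4 0 0 0 0;-0.4 -4 0 0 0 0;-0.4 -4 0 0 0 0;-0.4 -4 0 0 0 0;-0.4 -4 0 0 0 0", "claw": -1}}

```text
time: 11.8
tool_pos: [0.4617, 0.1535, 0.1681]
ee_rot: [3.141, 0.004, 0.177]
wrist_force: [0.2, 0.3, -0.5]
width: 0.094
```

>>> {"api": "step_arm", "payload": {"increments": "-0.4 -4 0 0 0 0;-0.4 -4 0 0 0 0;-0.4 -4 0 0 0 0;-0.4 -3.9 0 0 0 0;0 0 0 0 0 0"}}

```text
time: 12.3
tool_pos: [0.4169, 0.3092, 0.1678]
ee_rot: [3.142, 0.005, 0.184]
wrist_force: [0.7, -0.2, -0.2]
width: 0.0939
```

```bash
python3 - <<'E'
from h import *
to(.4183,.307,.05,10.2)
for n,u,v in(("top",192.3,216.5),):print(onz(n,u,v,.044))
E
```

```text
shift cm [ 0.16  0.24 11.78] turn [0.    0.005 0.006] t 12.3
[0.59025966 0.2730324  0.044     ]
```

>>> {"api": "step_arm", "payload": {"increments": "0.15 0.2 3 0 0 0;0 0 4 0 0 0;0 0 4 0 0 0;0 0 2 0 0 0;0 0 0 0 0 0"}}

```text
time: 12.8
tool_pos: [0.4178, 0.3011, 0.0349]
ee_rot: [3.137, 0.011, 0.177]
wrist_force: [-0.1, -0.1, -0.7]
width: 0.0938
```

```bash
python3 - <<'E'
from h import *
to(.4183,.307,.003,10.2)
s=snapshot("side")[:,:,::-1].copy();cv2.imwrite("pics/side5.png",s)
cv2.imwrite("pics/c6.png",crop(s,369,385,50,500))
E
```

```text
shift cm [ 0.19 -0.59  3.18] turn [ 0.005  0.011 -0.001] t 12.8
```

View pics/c6.png

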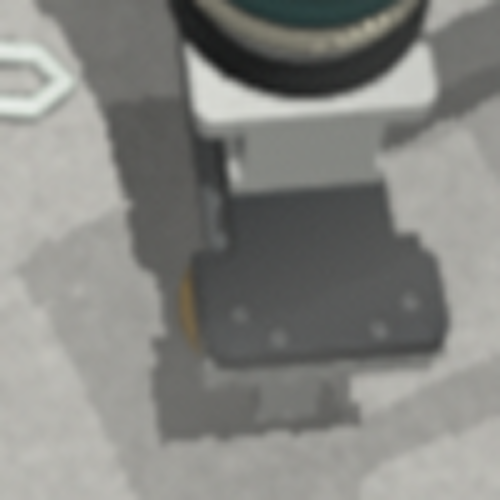

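The hand covers the ring, with brass visible at (188,310) beside it. I'll settle and go lower.

>>> {"api": "step_arm", "payload": {"increments": "0.1 -0.3 1.5 0 0 0;0 0 0.5 0 0 0;0 0 0 0 0 0;0 0 0 0 0 0"}}

```text
time: 13.25
tool_pos: [0.4227, 0.3077, 0.022]
ee_rot: [-3.141, -0.002, 0.178]
wrist_force: [0.7, 0.1, -0.3]
width: 0.0941
```

```bash
python3 - <<'E'
from h import *
to(.4183,.307,.003,10.2)
E
```

```text
shift cm [-0.45 -0.01  1.9 ] turn [-0.    -0.002 -0.   ] t 13.25
```

>>> {"api": "step_arm", "payload": {"increments": "-0.4 0 1 0 0 0;0 0 0.8 0 0 0;0 0 0 0 0 0;0 0 0 0 0 0"}}

```text
time: 13.65
tool_pos: [0.4177, 0.3067, 0.0024]
ee_rot: [3.141, 0.001, 0.178]
wrist_force: [0.6, 1.2, -0.1]
width: 0.0937
```

```bash
python3 - <<'E'
from h import *
to(.4183,.307,.003,10.2)
E
```

```text
shift cm [ 0.07 -0.02 -0.06] turn [ 0.001  0.001 -0.   ] t 13.65
```

>>> {"api": "step_arm", "payload": {"increments": "0 0 0 0 0 0;0 0 0 0 0 0;0 0 0 0 0 0;0 0 0 0 0 0;0 0 0 0 0 0", "claw": 1}}

```text
time: 14.15
tool_pos: [0.4182, 0.3069, 0.0031]
ee_rot: [3.142, -0.0, 0.178]
wrist_force: [-0.7, -1.1, -0.0]
width: 0.0574
```

>>> {"api": "step_arm", "payload": {"increments": "0 0 0 0 0 0;0 0 0 0 0 0;0 0 0 0 0 0;0 0 0 0 0 0;0 0 -0.5 0 0 0"}}

```text
time: 14.65
tool_pos: [0.4172, 0.3065, 0.0071]
ee_rot: [3.141, 0.002, 0.178]
wrist_force: [0.3, 0.3, -1.8]
width: 0.0494
```

>>> {"api": "step_arm", "payload": {"increments": "0 0 -3 0 0 0;0 0 -4 0 0 0;0 0 -4 0 0 0;0 0 -3 0 0 0;0 0 0 0 0 0"}}

```text
time: 15.15
tool_pos: [0.4208, 0.3086, 0.1538]
ee_rot: [-3.138, -0.011, 0.178]
wrist_force: [-0.0, 1.1, -0.6]
width: 0.0493
```

```bash
python3 - <<'E'
from h import *
to(.5155,-.0245,.13,10.2); print(get_obs()["width"])
E
```

```text
shift cm [ 3.4  34.46  2.29] turn [-0.004 -0.011 -0.   ] t 15.15
0.049334572843914765
```

```bash
python3 - <<'E'
from h import *
o=get_obs();p=o["tool_pos"]
for n in("side","top"):
    im=snapshot(n)[:,:,::-1].copy();cv2.imwrite(f"pics/{n}6.png",im)
    u,v=pix(n,p).astype(int);h=cv2.cvtColor(im,cv2.COLOR_BGR2HSV);m=cv2.inRange(h,(10,90,40),(35,255,255))[v-30:v+30,u-40:u+40]
    m=cv2.morphologyEx(m,cv2.MORPH_OPEN,np.ones((2,2)))
    cs=cv2.findContours(m,cv2.RETR_EXTERNAL,cv2.CHAIN_APPROX_NONE)[0]
    print(n,(u,v),[(cv2.boundingRect(c+np.array([u-40,v-30])),cv2.contourArea(c)) for c in cs if cv2.contourArea(c)>5])
    for dx in(-.025,.025):print(pix(n,p+[dx,0,.004]))
E
```

```text
side (np.int64(373), np.int64(356)) [((359, 352, 6, 16), 49.5), ((362, 349, 8, 6), 19.5)]
[390.07366167 356.99583648]
[356.84259636 354.1256944 ]
top (np.int64(155), np.int64(288)) [((151, 279, 3, 8), 13.0)]
[153.84687507 301.09884914]
[156.06908723 274.9460557 ]
```

```bash
python3 - <<'E'
from h import *
s=cv2.imread("pics/side6.png");cv2.imwrite("pics/c7.png",crop(s,373,350,30,600))
E
```

```text
(no output)
```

View pics/c7.png

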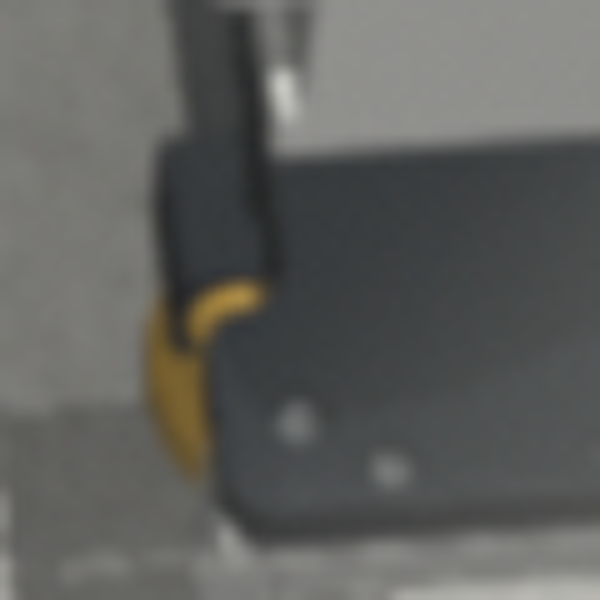

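The ring's left edge is at px ≈357.5 against 356.8 predicted, so it is centred in the grip. I'll carry it to the shaft.

>>> {"api": "step_arm", "payload": {"increments": "0.4 2.5 0 0 0 0;0.4 4 0 0 0 0;0.4 4 0 0 0 0;0.4 4 0 0 0 0;0.4 4 0 0 0 0"}}

```text
time: 15.75
tool_pos: [0.4689, 0.1266, 0.1446]
ee_rot: [-3.141, 0.006, 0.178]
wrist_force: [0.5, 0.1, -1.0]
width: 0.0491
```

>>> {"api": "step_arm", "payload": {"increments": "0.4 4 0 0 0 0;0.4 4 0 0 0 0;0.4 4 0 0 0 0;0.2 3.5 0 0 0 0;0 0 0 0 0 0"}}

```text
time: 16.25
tool_pos: [0.5106, -0.0254, 0.1444]
ee_rot: [3.142, 0.006, 0.172]
wrist_force: [-0.2, 0.8, -2.0]
width: 0.0491
```

>>> {"api": "step_arm", "payload": {"increments": "0 0 1 0 0 0;0 0 0.5 0 0 0;0 0 0 0 0 0;0 0 0 0 0 0"}}

```text
time: 16.65
tool_pos: [0.5111, -0.0206, 0.1322]
ee_rot: [-3.141, 0.001, 0.18]
wrist_force: [0.4, -0.5, -1.6]
width: 0.049
```

```bash
python3 - <<'E'
from h import *
to(.5155,-.0245,.115,10.2); print(get_obs()["width"],get_obs()["tool_pos"])
E
```

```text
shift cm [0.36 0.47 1.72] turn [-0.     0.001  0.002] t 16.65
0.04903047041753707 [ 0.51111768 -0.02057365  0.13223292]
```

>>> {"api": "step_arm", "payload": {"increments": "0.35 0.45 0 0 0 0;0 0 1 0 0 0;0 0 0.8 0 0 0;0 0 0 0 0 0;0 0 0 0 0 0"}}

```text
time: 17.15
tool_pos: [0.5155, -0.0255, 0.1143]
ee_rot: [-3.141, 0.001, 0.178]
wrist_force: [-0.8, 0.9, -1.0]
width: 0.049
```

```bash
python3 - <<'E'
from h import *
to(.5155,-.0245,.095,10.2)
E
```

```text
shift cm [ 0.02 -0.09  1.93] turn [-0.     0.001 -0.   ] t 17.15
```

>>> {"api": "step_arm", "payload": {"increments": "0 -0.1 0.5 0 0 0;0 0 0.5 0 0 0;0 0 0 0 0 0;0 0 0 0 0 0"}}

```text
time: 17.55
tool_pos: [0.5156, -0.0245, 0.1047]
ee_rot: [-3.142, 0.0, 0.178]
wrist_force: [0.8, -1.2, -1.2]
width: 0.0494
```

>>> {"api": "step_arm", "payload": {"increments": "0 0 0.4 0 0 0;0 0 0.4 0 0 0;0 0 0 0 0 0"}}

```text
time: 17.85
tool_pos: [0.5152, -0.0245, 0.0961]
ee_rot: [-3.141, 0.001, 0.178]
wrist_force: [-0.8, -0.2, -0.6]
width: 0.0495
```

>>> {"api": "step_arm", "payload": {"increments": "0 0 0.6 0 0 0;0 0 0.6 0 0 0;0 0 0.3 0 0 0;0 0 0 0 0 0;0 0 0 0 0 0"}}

```text
time: 18.35
tool_pos: [0.5157, -0.0246, 0.0819]
ee_rot: [3.142, 0.0, 0.178]
wrist_force: [-0.1, -0.7, -1.7]
width: 0.0495
```

>>> {"api": "step_arm", "payload": {"increments": "0 0 0.2 0 0 0;0 0 0.1 0 0 0;0 0 0 0 0 0"}}

```text
time: 18.65
tool_pos: [0.5157, -0.0245, 0.0788]
ee_rot: [3.142, 0.0, 0.178]
wrist_force: [-0.4, -0.5, -0.6]
width: 0.0493
```

>>> {"api": "step_arm", "payload": {"increments": "0 0 0.1 0 0 0;0 0 0 0 0 0;0 0 0 0 0 0"}}

```text
time: 18.95
tool_pos: [0.5157, -0.0246, 0.078]
ee_rot: [3.141, -0.0, 0.178]
wrist_force: [-0.4, -0.1, -1.4]
width: 0.0492
```

>>> {"api": "step_arm", "payload": {"increments": "0 0 0.1 0 0 0;0 0 0 0 0 0;0 0 0 0 0 0"}}

```text
time: 19.25
tool_pos: [0.5157, -0.0246, 0.0769]
ee_rot: [3.142, 0.0, 0.178]
wrist_force: [0.2, -0.6, -0.9]
width: 0.0492
```

>>> {"api": "step_arm", "payload": {"increments": "0 0 0.1 0 0 0;0 0 0 0 0 0;0 0 0 0 0 0"}}

```text
time: 19.55
tool_pos: [0.5158, -0.0246, 0.0761]
ee_rot: [3.141, -0.0, 0.178]
wrist_force: [1.6, 0.0, -0.2]
width: 0.0489
```

>>> {"api": "step_arm", "payload": {"increments": "0 0 0.05 0 0 0;0 0 0 0 0 0;0 0 0 0 0 0"}}

```text
time: 19.85
tool_pos: [0.5159, -0.0246, 0.0758]
ee_rot: [3.141, -0.0, 0.178]
wrist_force: [-0.7, 0.1, 1.9]
width: 0.0493
```

Contact came at TCP z 0.076, as expected for a spacer on a seated hub. I'll release and go to the cap.

>>> {"api": "step_arm", "payload": {"increments": "0 0 0 0 0 0;0 0 0 0 0 0;0 0 0 0 0 0;0 0 0 0 0 0;0 0 0 0 0 0", "claw": -0.6}}

```text
time: 20.35
tool_pos: [0.5157, -0.0245, 0.0754]
ee_rot: [3.142, 0.0, 0.178]
wrist_force: [-0.1, -0.8, -0.1]
width: 0.0751
```

>>> {"api": "step_arm", "payload": {"increments": "0 0 -2 0 0 0;0 0 -4 0 0 0;0 0 -3 0 0 0;0 0 -1 0 0 0;0 0 0 0 0 0"}}

```text
time: 20.85
tool_pos: [0.5167, -0.0247, 0.1771]
ee_rot: [3.14, -0.004, 0.178]
wrist_force: [-1.0, -0.2, -1.0]
width: 0.0752
```

```bash
python3 - <<'E'
from h import *
to(.592,.273,.17,10.2)
s=snapshot("side")[:,:,::-1].copy();cv2.imwrite("pics/side7.png",s)
# cap knob vs disc enlarged, both views, from the first pictures; plus spacer on hub
t0=cv2.imread("pics/top0.png");s0=cv2.imread("pics/side0.png")
cv2.imwrite("pics/c8.png",np.hstack([crop(t0,194,217,20,266),crop(s0,271,366,25,266),crop(s,330,220,40,266)]))
E
```

```text
shift cm [ 12.67 -27.97   0.71] turn [ 0.001 -0.004 -0.   ] t 20.85
```

View pics/c8.png

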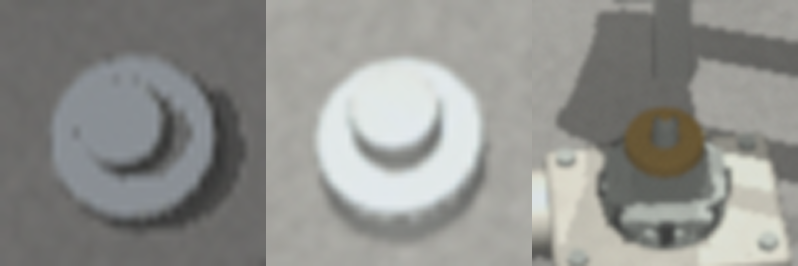

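The spacer lies flat on the hub with the shaft through it. The cap pixels are: disc top at (194.0,217.6) in top and (271.2,366.4) in side, knob top at (192.2,215.2) and (270.2,361.5).

```bash
python3 - <<'E'
from h import *
for a in[("top",194,217.6,.024),("top",192.2,215.2,.044),("side",271.2,366.4,.024),("side",270.2,361.5,.044)]: print(a,onz(*a).round(4))
E
```

```text
('top', 194, 217.6, 0.024) [0.5927 0.2736 0.024 ]
('top', 192.2, 215.2, 0.044) [0.5932 0.2735 0.044 ]
('side', 271.2, 366.4, 0.024) [0.5924 0.277  0.024 ]
('side', 270.2, 361.5, 0.044) [0.5925 0.2776 0.044 ]
```

>>> {"api": "step_arm", "payload": {"increments": "1.2 -2.6 0 0 0 0;1.7 -3.6 0 0 0 0;1.7 -3.6 0 0 0 0;1.7 -3.6 0 0 0 0;1.7 -3.6 0 0 0 0", "claw": -1}}

```text
time: 21.4
tool_pos: [0.5633, 0.1582, 0.1721]
ee_rot: [3.141, 0.005, 0.178]
wrist_force: [-0.3, -0.1, 1.0]
width: 0.0941
```

>>> {"api": "step_arm", "payload": {"increments": "1.7 -3.6 0 0 0 0;1.7 -3.6 0 0 0 0;1.2 -3.6 0 0 0 0;0 0 0 0 0 0;0 0 0 0 0 0"}}

```text
time: 21.9
tool_pos: [0.5893, 0.2714, 0.1721]
ee_rot: [3.14, 0.005, 0.179]
wrist_force: [0.2, -0.7, 0.3]
width: 0.0943
```

```bash
python3 - <<'E'
from h import *
to(.593,.273,.05,10.2)
E
```

```text
shift cm [ 0.45 -0.12 12.21] turn [0.002 0.005 0.001] t 21.9
```

>>> {"api": "step_arm", "payload": {"increments": "0.4 -0.2 3 0 0 0;0 0 4 0 0 0;0 0 3.5 0 0 0;0 0 0.7 0 0 0;0 0 0 0 0 0"}}

```text
time: 22.4
tool_pos: [0.5929, 0.2721, 0.0613]
ee_rot: [3.14, 0.005, 0.176]
wrist_force: [1.1, 0.3, -0.3]
width: 0.0939
```

>>> {"api": "step_arm", "payload": {"increments": "0 0 0 0 0 0;0 0 0 0 0 0"}}

```text
time: 22.6
tool_pos: [0.5959, 0.2742, 0.0666]
ee_rot: [-3.141, -0.005, 0.177]
wrist_force: [-0.2, 0.9, 0.1]
width: 0.0942
```

```bash
python3 - <<'E'
from h import *
to(.593,.2745,.0265,10.2)
E
```

```text
shift cm [-0.31 -0.07  4.01] turn [-0.001 -0.005 -0.001] t 22.6
```

>>> {"api": "step_arm", "payload": {"increments": "-0.3 -0.1 1.5 0 0 0;0 0 1.5 0 0 0;0 0 0.4 0 0 0;0 0 0 0 0 0;0 0 0 0 0 0"}}

```text
time: 23.1
tool_pos: [0.5909, 0.2745, 0.029]
ee_rot: [3.141, 0.001, 0.178]
wrist_force: [0.5, 0.2, 0.5]
width: 0.0939
```

>>> {"api": "step_arm", "payload": {"increments": "0 0 0 0 0 0;0 0 0 0 0 0"}}

```text
time: 23.3
tool_pos: [0.5915, 0.2746, 0.0301]
ee_rot: [-3.141, -0.001, 0.178]
wrist_force: [-0.3, -0.2, -0.2]
width: 0.0944
```

```bash
python3 - <<'E'
from h import *
to(.593,.2745,.0265,10.2)
E
```

```text
shift cm [0.14 0.04 0.36] turn [-0.    -0.001 -0.   ] t 23.3
```

>>> {"api": "step_arm", "payload": {"increments": "0.15 0 0.35 0 0 0;0 0 0 0 0 0;0 0 0 0 0 0"}}

```text
time: 23.6
tool_pos: [0.5925, 0.2747, 0.0258]
ee_rot: [3.141, 0.0, 0.178]
wrist_force: [0.8, -0.6, -0.3]
width: 0.094
```

>>> {"api": "step_arm", "payload": {"increments": "0 0 0 0 0 0;0 0 0 0 0 0;0 0 0 0 0 0;0 0 0 0 0 0;0 0 0 0 0 0", "claw": 1}}

```text
time: 24.1
tool_pos: [0.5925, 0.2747, 0.026]
ee_rot: [3.142, -0.0, 0.178]
wrist_force: [-0.2, -0.5, 0.1]
width: 0.0575
```

>>> {"api": "step_arm", "payload": {"increments": "0 0 0 0 0 0;0 0 0 0 0 0;0 0 0 0 0 0;0 0 0 0 0 0;0 0 0 0 0 0"}}

```text
time: 24.6
tool_pos: [0.5925, 0.2747, 0.0259]
ee_rot: [3.141, 0.0, 0.178]
wrist_force: [0.2, -0.5, -0.2]
width: 0.0292
```

>>> {"api": "step_arm", "payload": {"increments": "0 0 -0.5 0 0 0;0 0 -3 0 0 0;0 0 -4 0 0 0;0 0 -4 0 0 0;0 0 -2 0 0 0"}}

```text
time: 25.1
tool_pos: [0.594, 0.2753, 0.1659]
ee_rot: [-3.141, -0.007, 0.178]
wrist_force: [0.2, 0.7, -0.9]
width: 0.0291
```

>>> {"api": "step_arm", "payload": {"increments": "0 0 0 0 0 0;0 0 0 0 0 0"}}

```text
time: 25.3
tool_pos: [0.5922, 0.2747, 0.1603]
ee_rot: [3.141, 0.001, 0.178]
wrist_force: [-1.1, -0.8, -2.0]
width: 0.0296
```

```bash
python3 - <<'E'
from h import *
to(.5155,-.0245,.155,10.2)
E
```

```text
shift cm [-12.84  28.09   0.54] turn [ 0.     0.001 -0.   ] t 25.3
```

>>> {"api": "step_arm", "payload": {"increments": "-1.2 2.6 0 0 0 0;-1.6 3.6 0 0 0 0;-1.7 3.6 0 0 0 0;-1.7 3.6 0 0 0 0;-1.7 3.6 0 0 0 0"}}

```text
time: 25.8
tool_pos: [0.5425, 0.092, 0.1574]
ee_rot: [-3.141, 0.006, 0.178]
wrist_force: [1.1, -1.0, -0.8]
width: 0.0292
```

>>> {"api": "step_arm", "payload": {"increments": "-1.7 3.7 0 0 0 0;-1.7 3.7 0 0 0 0;-1.5 3.6 0 0 0 0;0 0 0 0 0 0;0 0 0 0 0 0"}}

```text
time: 26.3
tool_pos: [0.5147, -0.0238, 0.1585]
ee_rot: [-3.139, 0.004, 0.176]
wrist_force: [0.6, -0.1, -2.2]
width: 0.0292
```

>>> {"api": "step_arm", "payload": {"increments": "0 0 0 0 0 0;0 0 0 0 0 0"}}

```text
time: 26.5
tool_pos: [0.5159, -0.0222, 0.1601]
ee_rot: [-3.141, 0.001, 0.18]
wrist_force: [-0.1, 0.5, -0.8]
width: 0.0298
```

```bash
python3 - <<'E'
from h import *
to(.5155,-.0245,.138,10.2)
E
```

```text
shift cm [-0.08  0.22  2.21] turn [-0.001  0.001  0.002] t 26.5
```

Cap underside is at TCP−0.026, so the shaft tip enters at TCP 0.128 and the cap rests on the spacer at about 0.111.

>>> {"api": "step_arm", "payload": {"increments": "0 0.2 1 0 0 0;0 0 1 0 0 0;0 0 0.2 0 0 0;0 0 0 0 0 0;0 0 0 0 0 0"}}

```text
time: 27.0
tool_pos: [0.5165, -0.0253, 0.1389]
ee_rot: [3.142, -0.0, 0.178]
wrist_force: [0.4, 0.2, -1.6]
width: 0.0294
```

>>> {"api": "step_arm", "payload": {"increments": "0 0 0 0 0 0;0 0 0 0 0 0"}}

```text
time: 27.2
tool_pos: [0.5167, -0.0255, 0.1394]
ee_rot: [3.141, -0.001, 0.178]
wrist_force: [0.1, -0.2, -1.7]
width: 0.0293
```

```bash
python3 - <<'E'
from h import *
to(.5157,-.0245,.122,10.2)
E
```

```text
shift cm [-0.08 -0.12  1.74] turn [ 0.    -0.001 -0.   ] t 27.2
```

>>> {"api": "step_arm", "payload": {"increments": "-0.1 -0.1 0.5 0 0 0;0 0 0.5 0 0 0;0 0 0 0 0 0;0 0 0 0 0 0"}}

```text
time: 27.6
tool_pos: [0.515, -0.0246, 0.1285]
ee_rot: [-3.141, 0.001, 0.178]
wrist_force: [0.2, 0.7, -1.2]
width: 0.0296
```

>>> {"api": "step_arm", "payload": {"increments": "0 0 0.3 0 0 0;0 0 0.3 0 0 0;0 0 0 0 0 0;0 0 0 0 0 0"}}

```text
time: 28.0
tool_pos: [0.5152, -0.0246, 0.1228]
ee_rot: [-3.142, 0.0, 0.178]
wrist_force: [-0.1, -0.1, -1.8]
width: 0.0294
```

>>> {"api": "step_arm", "payload": {"increments": "0 0 0.3 0 0 0;0 0 0.3 0 0 0;0 0 0 0 0 0;0 0 0 0 0 0"}}

```text
time: 28.4
tool_pos: [0.5152, -0.0246, 0.1168]
ee_rot: [-3.142, 0.0, 0.178]
wrist_force: [0.6, -0.0, -2.4]
width: 0.0291
```

>>> {"api": "step_arm", "payload": {"increments": "0 0 0.3 0 0 0;0 0 0 0 0 0;0 0 0.1 0 0 0;0 0 0 0 0 0;0 0 0 0 0 0"}}

```text
time: 28.9
tool_pos: [0.5152, -0.0246, 0.1129]
ee_rot: [3.142, 0.0, 0.178]
wrist_force: [-0.6, 0.3, -0.8]
width: 0.0297
```

>>> {"api": "step_arm", "payload": {"increments": "0 0 0.1 0 0 0;0 0 0 0 0 0;0 0 0 0 0 0"}}

```text
time: 29.2
tool_pos: [0.5152, -0.0247, 0.1119]
ee_rot: [3.142, 0.0, 0.178]
wrist_force: [-0.3, -0.4, -1.8]
width: 0.0294
```

>>> {"api": "step_arm", "payload": {"increments": "0 0 0.05 0 0 0;0 0 0 0 0 0;0 0 0 0 0 0"}}

```text
time: 29.5
tool_pos: [0.5152, -0.0246, 0.1114]
ee_rot: [3.142, 0.0, 0.178]
wrist_force: [-0.2, -1.0, -1.7]
width: 0.0286
```

>>> {"api": "step_arm", "payload": {"increments": "0 0 0.05 0 0 0;0 0 0 0 0 0;0 0 0.05 0 0 0;0 0 0 0 0 0"}}

```text
time: 29.9
tool_pos: [0.5153, -0.0247, 0.1107]
ee_rot: [3.141, -0.0, 0.178]
wrist_force: [-0.8, 0.4, -0.7]
width: 0.0294
```

>>> {"api": "step_arm", "payload": {"increments": "0 0 0.05 0 0 0;0 0 0 0 0 0;0 0 0.05 0 0 0;0 0 0 0 0 0"}}

```text
time: 30.3
tool_pos: [0.5153, -0.0247, 0.1102]
ee_rot: [3.141, -0.0, 0.178]
wrist_force: [-2.8, 0.6, 3.4]
width: 0.0295
```

Contact at 0.1105 as expected. I'll release, rise and look.

>>> {"api": "step_arm", "payload": {"increments": "0 0 0 0 0 0;0 0 0 0 0 0;0 0 0 0 0 0;0 0 0 0 0 0;0 0 0 0 0 0", "claw": -0.5}}

```text
time: 30.8
tool_pos: [0.5153, -0.0246, 0.1092]
ee_rot: [-3.142, 0.0, 0.178]
wrist_force: [0.3, -0.2, -0.1]
width: 0.066
```

>>> {"api": "step_arm", "payload": {"increments": "0 0 -2 0 0 0;0 0 -3 0 0 0;0 0 -4 0 0 0;0 0 -4 0 0 0;0 0 -3 0 0 0"}}

```text
time: 31.3
tool_pos: [0.5157, -0.0247, 0.2724]
ee_rot: [3.14, -0.003, 0.178]
wrist_force: [0.7, -1.0, -0.4]
width: 0.0705
```

>>> {"api": "step_arm", "payload": {"increments": "-3 0 0 0 0 0;-4 0 0 0 0 0;-4 0 0 0 0 0;-4 0 0 0 0 0;0 0 0 0 0 0"}}

```text
time: 31.8
tool_pos: [0.3649, -0.0514, 0.2704]
ee_rot: [3.14, -0.002, 0.176]
wrist_force: [0.0, -0.4, 0.9]
width: 0.0706
```

```bash
python3 - <<'E'
from h import *
s=snapshot("side")[:,:,::-1].copy();t=snapshot("top")[:,:,::-1].copy();cv2.imwrite("pics/side8.png",s)
cv2.imwrite("pics/c9.png",np.hstack([crop(s,330,220,40,400),cv2.resize(t[130:360,100:540],(400,209)) if 0 else cv2.copyMakeBorder(cv2.resize(t[130:360,100:540],(400,209)),0,191,0,0,cv2.BORDER_CONSTANT)]))
for z in(.1295,.0855,.0735,.0295):print(z,((pix("side",(.5155,-.0245,z))-[290,180])*5).round(0))
E
```

```text
0.1295 [198. 125.]
0.0855 [198. 200.]
0.0735 [197. 219.]
0.0295 [196. 288.]
```

View pics/c9.png

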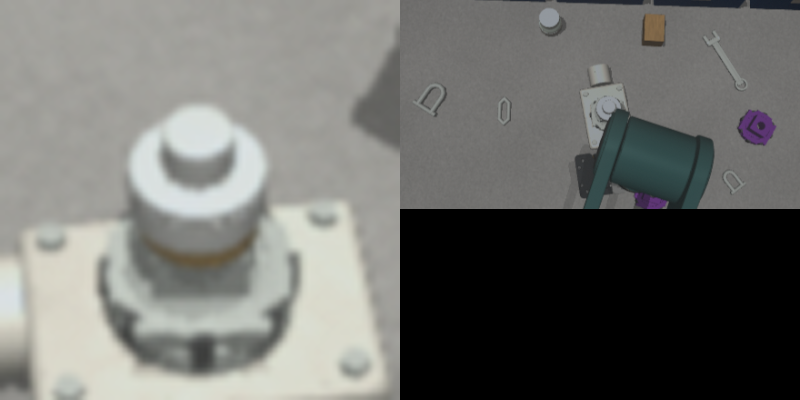

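The side crop shows the stack level and centred. The knob top is at (198,131), against 125 predicted. It sits lower than predicted by about the side camera's known offset; a wheel stuck on the pin would put it about 15 px higher. The bystanders in view have not moved. Handing in.

```bash
python3 -c "
from bench import *
print(get_obs()['wrist_force']);print(close_job())"
```

```text
[-0.71920757 -0.41516136 -0.31688476]
the job is handed in; nothing more can be done
None
```

The windlass is rebuilt in the order asked, and the job was handed in at about 32 s of the 72 s allowed.

- **Chainwheel:** I turned it to the pin direction read from the side picture. It went past the pin level with no resistance, so it did not need feeling round, and it met the sprung seat at the expected height.
- **Spacer and cap:** The spacer touched down on the hub at about 0.076 m tool height, and the cap on the spacer at about 0.110 m, both as expected. The largest reading during placing was a few newtons.
- **Last checks:** The final side picture shows the stack level and centred, with the gripper open and clear. The bystanders visible in the last top picture looked unmoved. The arm hid part of that view, including the thin washer and most of one purple wheel.
- **Disagreement:** The side camera read y about 4 to 8 mm higher than the top camera at the base, and less elsewhere. I trusted the top camera for y, and the fits bore that out.

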